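# Clamp a circuit board in its jig and lock the clamp

## Robot

A 6-joint arm with a two-finger parallel gripper is mounted at the origin on the work surface. World frame = base frame: x ahead of the robot, y to its left, z up, the work surface at z = 0. Lengths are in m, angles in rad, forces in N, time in s.
With the tool pointing down it reaches from about 0.275 to 0.75 m from the base axis. Payload 10.2 kg.
Tool frame: the origin (TCP) lies at the very end of the fingers, on their centre line; the grasp point (between the pads) lies 19 mm behind it; z points along the fingers, y is the line along which they close (so a half turn about z gives the same grasp; the last joint's range is limited). The gripper opens to 88 mm and grips with 3 to 60 N. Pads are 18 mm wide; open, the fingers measure 123 mm over their backs; the gripper's body (75 mm by 187 mm) begins 45 mm behind the grasp point.
Start: joints at [0.994, 0.313, 1.498, -0, 1.331, -0.223], TCP at [0.182, 0.492, 0.239] pointing down, gripper open.
Joint ranges: [-2.94, 2.94], [-0.97, 2.17], [0.19, 2.56], [-1.23, 4.37], [0.02, 3.11], [-2.88, 2.88]. Speed limits (rad/s): [2.39, 2.39, 3.01, 3.14, 3.14, 3.14].

## Interface

Orientations are given as a 3x3 rotation matrix whose columns are the frame's x, y, z axes.
In Python, from plant import observe, grab_frame, job_done gives the robot as it stands.
- The arm moves only by the shell command python3 -m inch 'ROWS' [FORCE]. ROWS is JSON, a list of rows, each a list of 3 entries, a list of its own where there are three numbers: the finger opening in mm, from 0 to 88.1, then the shift along the tool's x, y, z in mm, then the turn about the tool's z in degrees. A call has 1 to 5 rows; each row shifts and turns the commanded pose from where the row before left it, along the tool's axes as they then stand; what a row does not reach is not made up. A row lasts 1/8 s, in which the tool goes at most 62.5 mm and 10.7 degrees, less where a joint would pass 70% of its speed; a pose out of reach is approached as far as the arm can. A call with a gripper value outside its range is refused whole. The fingers move at their own pace and stop on an object; FORCE is the grip in N (left out, the last holds). Time passes only in rows, so rows that do not move let the fingers close. It gives the time, the measured TCP pose, the force, the opening and the grip force at its end, in the units of the state.
- observe(): the state, without advancing time (a new reading comes with each control period).
- grab_frame(name): name is "side" or "top" or "wrist"; returns a dict with "frame" (420x560x3 uint8, blue, green, red), "fx", "fy", "cx", "cy" (pixels), "R" (3x3) and "t" (3): a world point X has camera coordinates R X + t; the wrist camera has in their place "hand_eye" (4x4, takes a point from camera to tool coordinates, whose origin is the TCP and whose axes are the flange's). Camera axes: x right, y down, z forward; pixel columns grow to the right and rows downward; lengths in m; the calibration is good to about 2 mm. The wrist camera is an equidistant fisheye: a pixel r from the principal point sees the ray r / f radians off the axis. A picture is of the moment at which its call begins: read the wrist's pose just before it. There is no depth.
- job_done(): hands the job in; it is judged then, once.
The state is a dict: "t": time; "joint_positions": joint angles; "joint_velocities": joint speeds; "joint_torque": joint torques, N m; "tool_pos": TCP position; "orientation": TCP orientation; "force": force on the tool from outside, world axes, zero at the start; "wrist_torque": the same for the moment, N m; "width": opening from 0.0 (shut) to 1.0 (fully open); "gripper_force": force on a finger pad.
Only numpy, scipy, OpenCV 4.12 (cv2) and the standard library are available. Lean on these libraries where they do the work, as an engineer would, in place of code of your own. Each camera call takes 0.05 s, during which the arm holds its last target. There are 200 camera calls.

## Task

Clamp the loose circuit board in the green jig: with the closed fingertips push the orange knob along its slot until it reaches the corner (the jaw under it shoves the board up to the fence), then push the knob sideways, all the way home to the end of the short locking leg. Only push the knob gently, do not grip it; do not lift the board, and leave everything else on the bench where it is.

Things in the scene. Friction and masses are not known exactly. Their poses are not given: they have to be found in the camera images.
- jig: fixed board jig, 130 mm along its x, 250 along y; teal base and side rails, lime guide plate, notched fence; turned somewhere on the table. Origin: centre of its underside, z up. Flat plate, top z = 36 mm: x -65 to 65, y -125 to -12, with an L-shaped slot 13 mm wide. Board bay at y -12 to 118 between rails 104 mm apart (tops z = 30); fence at y 118 to 125, top z = 34 mm.
- slot_corner (a point): square corner of the slot, on its centre line at the plate's top: jig x = -14, y = -30 mm. The long leg comes to it along the jig's +y from its start at jig y = -85 (all at x = -14); the short locking leg leaves it along the jig's +x. Axes as the jig's.
- slot_end (a point): where the pin's axis comes at the end of the short locking leg: jig x = 12, y = -30 mm, at the plate's top, 26 mm from the corner. Axes as the jig's.
- lock_pin: orange knob on a 10 mm pin in the slot. Origin: pin axis at plate-top height; axes as the jig's. Knob: upright cylinder 22 mm wide, 2 to 36 mm above the plate. Slides only level, cannot tilt, turn or lift, stays where left; about 1.5 N moves it on the long leg (jaw comes along), 1 N on the short. 1.5 mm play each way in the slot, hard stops at its walls and ends. Starts in the first third of the long leg.
- board: loose green circuit board, 100 mm along x, 80 along y, 2 thick, parts on it to 15 mm high, about 90 g. Lies flat in the jig's bay on ledges 16 mm above the table, parallel to the jig. Origin: centre of its underside; at jig y = 78 mm it touches the fence. It starts short of the fence; the jaw pushes it there while the knob goes along the long leg.
- spool: loose bystander: yellow solder spool standing on end, 38 mm across, 36 mm tall, beyond the jig; origin at the centre of its underside
- tray: loose bystander: small open clear parts tray, 60 x 75 x 30 mm high, beside the jig's fence end; origin at the centre of its underside
- jar: loose bystander: amber jar with blue cap, 38 mm across, 50 mm tall, beyond the jig; origin at the centre of its underside
- screwdriver: loose bystander: screwdriver with yellow handle, lying on the table along its own x, well to the right of the jig
- pliers: loose bystander: pliers with red handles, 150 mm long, lying on the table along their own x, well to the right of the jig
- reel: loose bystander: white component reel lying flat, 176 mm across, 12 mm thick, to the left of the jig; origin at the centre of its underside
There are look-alikes about, which are no part of the job. There is more than one size of the board; the job needs the smallest.

How it is judged:
By the outcome, as a careful person would: the job done as asked, in the order asked, and still so for the second after the job is handed in, with the robot touching nothing.
It also fails if it takes over 38 s, if anything falls off the work surface, if the arm or the gripper's body presses on something with over 40 N, if the wrist force passes 120 N, or if a joint passes its speed limit or range.

## Working session

There is one attempt and no reset: what is moved stays moved. The work goes in short steps, Python scripts to look and compute and a shell command to move; the robot and the scene stay as the last step left them, time stands still between calls to the robot, and variables do not carry over. Pictures are saved under pics/ and viewed, at most 10 in all, crops included, and the job is handed in when it is done.

```bash
mkdir -p pics; cat > h.py <<'E'
import numpy as np,cv2,pickle
from plant import observe,grab_frame
def snap(n,tag):
    f=grab_frame(n); cv2.imwrite(f'pics/{tag}.png',f['frame']); pickle.dump(f,open(f'{tag}.pkl','wb')); return f
def ray(f,u,v,z):
    R=np.array(f['R']);t=np.array(f['t']).ravel()
    d=R.T@np.array([(u-f['cx'])/f['fx'],(v-f['cy'])/f['fy'],1]);c=-R.T@t
    return c+d*(z-c[2])/d[2]
def proj(f,X):
    p=np.array(f['R'])@np.array(X)+np.array(f['t']).ravel(); return f['fx']*p[0]/p[2]+f['cx'],f['fy']*p[1]/p[2]+f['cy']
E
python3 - <<'E'
from h import *
a=snap('top','top0');b=snap('side','side0')
print(observe())
cv2.imwrite('pics/both.png',cv2.resize(a['frame'],(800,600)))
E
```

```text
{'t': 0.1, 'joint_positions': array([ 9.93586964e-01,  3.13389402e-01,  1.49833035e+00, -1.19317164e-05,
        1.33099092e+00, -2.23394548e-01]), 'joint_velocities': array([ 1.13737009e-03, -2.71728792e-03, -2.19554628e-03, -8.42809394e-05,
        6.21380424e-04,  1.12680524e-03]), 'joint_torque': array([ 4.78493515e-03, -4.02811432e+01, -2.52642399e+01,  6.96872757e-02,
        3.42286436e-02, -3.35855452e-05]), 'tool_pos': array([0.18179614, 0.49229683, 0.23823225]), 'orientation': array([[-9.38058702e-01,  3.46475844e-01, -6.00376593e-04],
       [ 3.46476284e-01,  9.38058258e-01, -9.43212110e-04],
       [ 2.36388009e-04, -1.09280458e-03, -9.99999375e-01]]), 'force': array([0.12052538, 0.20845842, 0.05855481]), 'wrist_torque': array([ 0.06924308, -0.00322482,  0.01487586]), 'gripper_force': 0.0, 'width': 0.9984864762010442}
```

View pics/both.png

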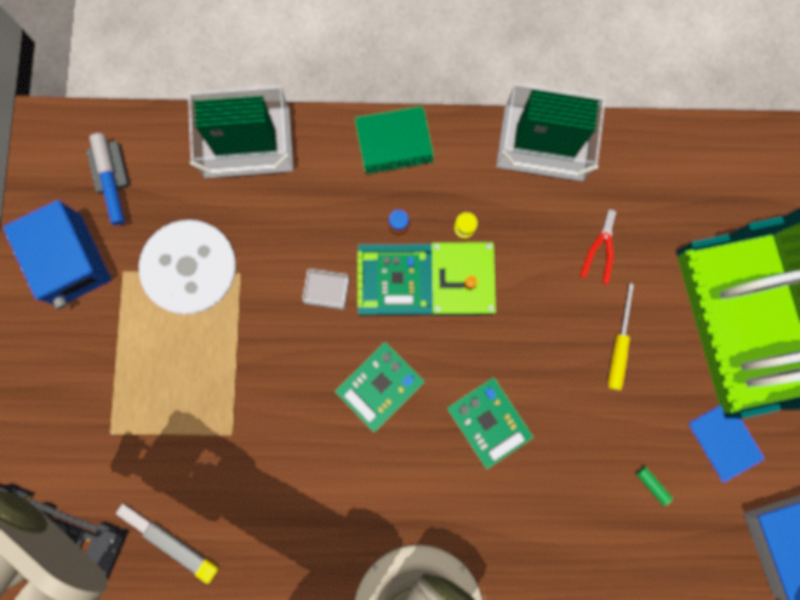

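View pics/side0.png

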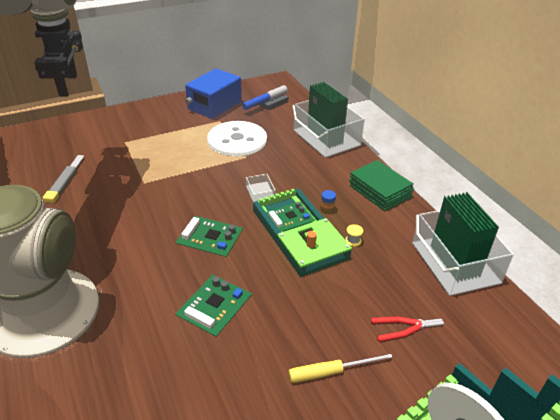

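Top view (800-wide picture): jig at about (427,279), fence towards the image left, lime plate at (463,278), orange knob at (470,282), slot corner at (442,286), locking leg going up in the image. The side view agrees; jig axes are nearly the world's. Now the measurements.

```bash
python3 - <<'E'
from h import *
f=pickle.load(open('top0.pkl','rb'));s=pickle.load(open('side0.pkl','rb'))
def big(m):
    c,_=cv2.findContours(m,cv2.RETR_EXTERNAL,cv2.CHAIN_APPROX_NONE); return max(c,key=cv2.contourArea)
out={}
for n,g in(('top',f),('side',s)):
    hsv=cv2.cvtColor(g['frame'],cv2.COLOR_BGR2HSV)
    roi=np.zeros(hsv.shape[:2],np.uint8)
    if n=='top': roi[165:225,245:352]=255
    else: roi[180:280,245:355]=255
    k=cv2.inRange(hsv,(5,150,120),(17,255,255))&roi
    l=cv2.inRange(hsv,(33,140,110),(48,255,255))&roi
    c=big(k);m=cv2.moments(c);print(n,'knob px',m['m10']/m['m00'],m['m01']/m['m00'],cv2.boundingRect(c))
    l=cv2.morphologyEx(l,cv2.MORPH_OPEN,np.ones((5,5)))
    c=big(l|k) if n=='top' else big(l)
    if n=='top':
        P=np.array([ray(g,*p[0],.036)[:2] for p in c],np.float32)*1000
        r=cv2.minAreaRect(P);print('plate rect mm',r);print(cv2.boxPoints(r))
        th=0
        print('fitted knob top z.072->',ray(g,cv2.moments(big(k))['m10']/cv2.moments(big(k))['m00'],cv2.moments(big(k))['m01']/cv2.moments(big(k))['m00'],.068))
        d=cv2.inRange(hsv,(0,0,0),(180,255,70))&roi
        c=big(d);P=np.array([ray(g,*p[0],.036)[:2] for p in c],np.float32)*1000
        print('dark slot',P.min(0),P.max(0),cv2.boundingRect(c))
    cv2.imwrite(f'pics/crop_{n}.png',cv2.resize(g['frame'][160:290,235:365] if n=='side' else g['frame'][150:235,200:360],None,fx=4.5,fy=4.5,interpolation=cv2.INTER_CUBIC))
print('top cam',-np.array(f['R']).T@np.array(f['t']).ravel())
E
```

```text
top knob px 298.8379047619047 192.57314285714287 (245, 165, 107, 60)
plate rect mm ((588.5092163085938, -8.231948852539062), (158.10302734375, 281.1091613769531), 0.9873839020729065)
[[ 507.04736  130.93953]
 [ 511.89148 -150.12788]
 [ 669.97107 -147.40343]
 [ 665.12695  133.66399]]
fitted knob top z.072-> [ 0.58626591 -0.00749941  0.068     ]
dark slot [578.961   -38.66261] [578.961   -38.66261] (310, 198, 1, 1)
side knob px 310.5442176870748 238.03741496598636 (307, 230, 9, 17)Traceback (most recent call last):
  File "<stdin>", line 15, in <module>
  File "<stdin>", line 4, in big
ValueError: max() iterable argument is empty
```

View pics/crop_top.png

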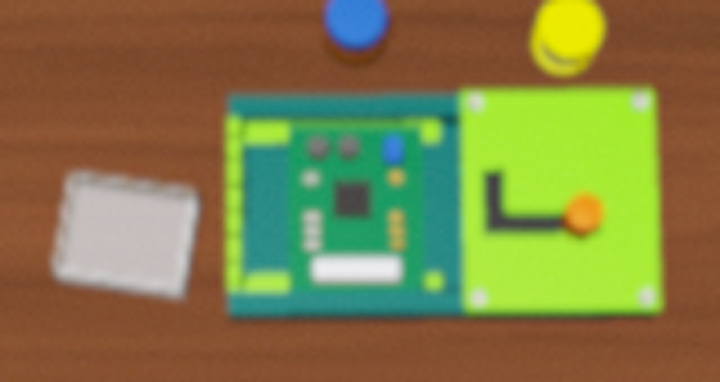

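```bash
python3 - <<'E'
from h import *
f=pickle.load(open('top0.pkl','rb'));s=pickle.load(open('side0.pkl','rb'))
hsv=cv2.cvtColor(f['frame'],cv2.COLOR_BGR2HSV)
for u,v in((330,197),(320,180),(290,165),(312,199)): print(hsv[v,u])
hs=cv2.cvtColor(s['frame'],cv2.COLOR_BGR2HSV); print('side lime',hs[248,325],hs[238,310])
def big(m):
    c,_=cv2.findContours(m,cv2.RETR_EXTERNAL,cv2.CHAIN_APPROX_NONE); return max(c,key=cv2.contourArea)
roi=np.zeros(hsv.shape[:2],np.uint8); roi[165:225,299:352]=255
k=cv2.inRange(hsv,(8,150,190),(24,255,255))&roi
m=cv2.moments(k,True);u,v=m['m10']/m['m00'],m['m01']/m['m00'];print('knob',u,v,m['m00'],ray(f,u,v,.070))
# lime: subpixel by upscaling
U=8;big8=cv2.resize(hsv,None,fx=U,fy=U,interpolation=cv2.INTER_LINEAR)
l=cv2.inRange(big8,(30,160,130),(50,255,255));R8=cv2.resize(roi,None,fx=U,fy=U,interpolation=cv2.INTER_NEAREST);l&=R8
l=cv2.morphologyEx(l,cv2.MORPH_OPEN,np.ones((41,41)))
c=big(l);P=np.array([ray(f,(p[0][0]+.5)/U-.5,(p[0][1]+.5)/U-.5,.036)[:2] for p in c],np.float32)*1000
r=cv2.minAreaRect(P);print(r,cv2.boxPoints(r))
d=((big8[...,2]<110)*255).astype(np.uint8)
R2=np.zeros_like(d);R2[185*U:205*U,306*U:332*U]=255;c=big(d&R2)
P=np.array([ray(f,(p[0][0]+.5)/U-.5,(p[0][1]+.5)/U-.5,.034)[:2] for p in c])*1000
print('slot x,y min max',P.min(0),P.max(0))
print('cam',-np.array(f['R']).T@np.array(f['t']).ravel(), -np.array(s['R']).T@np.array(s['t']).ravel())
E
```

```text
[ 19 210 236]
[ 41 196 235]
[ 11 169 127]
[30 14 71]
side lime [ 46 129 252] [ 14 171 121]
knob 329.53333333333336 196.9777777777778 45.0 [ 0.57566327 -0.08574181  0.07      ]
((590.7439575195312, -76.88675689697266), (135.31787109375, 114.42901611328125), 0.8845772743225098) [[ 522.2098    -20.723597]
 [ 523.9764   -135.13898 ]
 [ 659.27814  -133.04991 ]
 [ 657.51154   -18.634537]]
slot x,y min max [573.40901738 -76.43585838] [604.6435364  -33.33894838]
cam [0.33969492 0.05872484 1.24005843] [ 0.11785281 -0.84828776  0.88164511]
```

```bash
python3 -m inch '[[0,[0,0,0],-10.6],[0,[0,0,0],-10.6],[0,[-25,-42,0],0],[0,[-25,-42,0],0],[0,[-25,-42,0],0]]' 10
python3 -m inch '[[0,[-25,-42,0],0],[0,[-25,-42,0],0],[0,[-25,-42,0],0],[0,[-25,-42,0],0],[0,[-25,-42,0],0]]'
python3 -m inch '[[0,[-25,-42,0],0],[0,[-25,-42,0],0],[0,[-25,-42,0],0],[0,[-25,-42,0],0],[0,[0,0,0],0]]'
python3 -m inch '[[0,[0,0,0],0],[0,[0,0,0],0]]'
python3 - <<'E'
from h import *
o=observe();f=snap('wrist','w1');pickle.dump(o,open('w1o.pkl','wb'))
print(f['hand_eye'],f['fx'],f['cx'],f['cy']);print(o['tool_pos'],o['orientation'])
E
```

```text
t: 0.72
tool_pos: [0.2594, 0.3664, 0.2385]
orientation: [[-1.0, -0.017, -0.0], [-0.017, 1.0, -0.0], [0.0, -0.0, -1.0]]
force: [0.4, -0.2, 0.6]
width: 0.461
gripper_force: 0.0
t: 1.35
tool_pos: [0.3878, 0.1583, 0.2386]
orientation: [[-1.0, -0.016, -0.0], [-0.016, 1.0, 0.0], [0.0, 0.0, -1.0]]
force: [0.5, 0.7, 0.6]
width: 0.004
gripper_force: 0.0
t: 1.98
tool_pos: [0.4908, -0.0088, 0.2379]
orientation: [[-1.0, -0.013, -0.001], [-0.013, 1.0, 0.0], [0.001, 0.0, -1.0]]
force: [-0.7, -0.1, -0.5]
width: 0.007
gripper_force: 0.0
t: 2.22
tool_pos: [0.4896, -0.0056, 0.2388]
orientation: [[-1.0, -0.017, -0.0], [-0.017, 1.0, 0.0], [0.0, 0.0, -1.0]]
force: [-0.2, -0.7, -0.1]
width: 0.005
gripper_force: 0.0
[[ 9.56618372e-05 -9.58040197e-01 -2.86633865e-01  7.42439984e-02]
 [ 9.99999863e-01 -5.58511696e-05  5.20418234e-04 -9.94586385e-04]
 [-5.14590424e-04 -2.86633875e-01  9.58040060e-01 -1.45845578e-01]
 [ 0.00000000e+00  0.00000000e+00  0.00000000e+00  1.00000000e+00]] 325.19226210127806 276.78948260554336 215.0403454873639
[ 0.489601   -0.00564069  0.23878063] [[-9.99846899e-01 -1.74974956e-02 -1.26452379e-04]
 [-1.74975120e-02  9.99846898e-01  1.29506159e-04]
 [ 1.24166985e-04  1.31698934e-04 -9.99999984e-01]]
```

View pics/w1.png

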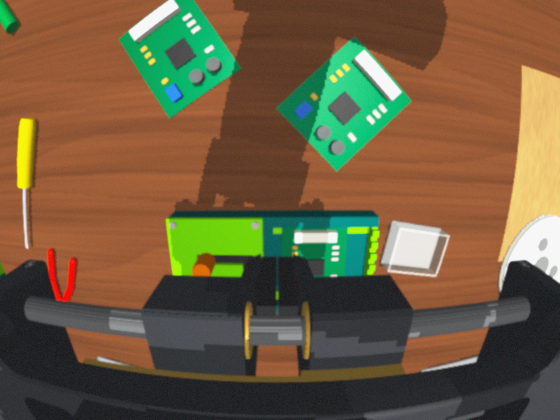

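Wrist view: lime plate spans columns 168–263 with its near edge at row ~218, knob at (203,265); the fingers hide the far part. I'll cast those edges as a check.

```bash
cat >> h.py <<'E'
def wray(f,o,u,v,z):
    x,y=u-f['cx'],v-f['cy'];r=np.hypot(x,y);a=r/f['fx']
    d=np.array([np.sin(a)*x/r,np.sin(a)*y/r,np.cos(a)]);H=np.array(f['hand_eye']);R=np.array(o['orientation'])
    d=R@H[:3,:3]@d;c=R@H[:3,3]+o['tool_pos'];return c+d*(z-c[2])/d[2]
E
python3 - <<'E'
from h import *
f=pickle.load(open('w1.pkl','rb'));o=pickle.load(open('w1o.pkl','rb'))
hsv=cv2.cvtColor(f['frame'],cv2.COLOR_BGR2HSV);print(hsv[235,215],hsv[265,203])
l=cv2.inRange(hsv,(30,200,100),(50,255,255));l[:200]=0;l[280:]=0;l[:,:150]=0;l[:,268:]=0
W=lambda u,v:wray(f,o,u,v,.036)[:2]*1000
near=np.array([W(u,np.nonzero(l[:,u])[0].min()-.5) for u in range(180,256,3)])
left=np.array([W(np.nonzero(l[v])[0].min()-.5,v) for v in range(226,264,3)])
right=np.array([W(np.nonzero(l[v])[0].max()+.5,v) for v in range(226,254,3)])
for n,e,ax in(('near',near,1),('left',left,0),('right',right,0)):
    p=np.polyfit(e[:,ax],e[:,1-ax],1);print(n,'slope deg',np.degrees(np.arctan(p[0])),'mean',e.mean(0))
k=cv2.inRange(hsv,(3,200,120),(16,255,255));k[:240]=0;k[285:]=0;k[:,:185]=0;k[:,225:]=0
ys,xs=np.nonzero(k);print('knob px',xs.min(),xs.max(),ys.min(),ys.max(),[wray(f,o,xs.mean(),ys.min()+4,z)*1000 for z in(.055,.072)])
for v in range(268,276): print(v,hsv[v,215:262:6,2])
E
```

```text
[ 45 243 210] [ 14 242 200]
near slope deg -1.0517487585776435 mean [523.73608526 -73.40323979]
left slope deg 1.4111259322997847 mean [ 558.34135953 -135.67204436]
right slope deg 2.724314258376537 mean [549.34215203 -22.23427401]
knob px 193 213 254 276 [array([565.99712051, -88.16775628,  55.        ]), array([558.2307206 , -84.03091388,  72.        ])]
268 [205 206 209 210 208  37  39  43]
269 [207 209 209 207 209  43  36  33]
270 [209 211 209 210 210  34  34  41]
271 [208 208 209 210 211  39  36  38]
272 [207 209 210 208 209  40  35  39]
273 [207 209 211 207 209  38  38  38]
274 [206 208 209 210 209  40  41  40]
275 [191 196 195 198 198  36  41  36]
```

```bash
python3 -m inch '[[0,[-28,-42,0],0],[0,[-28,-42,0],0],[0,[-28,-42,0],0],[0,[0,0,40],0],[0,[0,0,40],0]]'
python3 -m inch '[[0,[0,0,40],0],[0,[0,0,35],0],[0,[0,0,20],0],[0,[0,0,0],0],[0,[0,0,0],0]]'
python3 - <<'E'
from h import *
f=snap('top','top1');s=snap('side','side1');o=observe();print(o['tool_pos'],o['force'])
A=cv2.resize(f['frame'][150:235,270:360],(400,378),interpolation=2);B=cv2.resize(s['frame'][150:290,235:385],(400,373),interpolation=2)
cv2.imwrite('pics/c1.png',np.hstack([A[:373],B]))
E
```

```text
t: 2.9
tool_pos: [0.5762, -0.1309, 0.1577]
orientation: [[-1.0, -0.017, 0.0], [-0.017, 1.0, -0.0], [-0.0, -0.0, -1.0]]
force: [-0.4, 0.9, -0.9]
width: 0.002
gripper_force: 0.0
t: 3.52
tool_pos: [0.5766, -0.131, 0.0649]
orientation: [[-1.0, -0.017, 0.002], [-0.017, 1.0, -0.001], [-0.002, -0.001, -1.0]]
force: [0.6, -0.1, 0.5]
width: 0.004
gripper_force: 0.0
[ 0.57659949 -0.13123287  0.06495574] [-0.06722734  1.01756386  0.20573871]
```

View pics/c1.png

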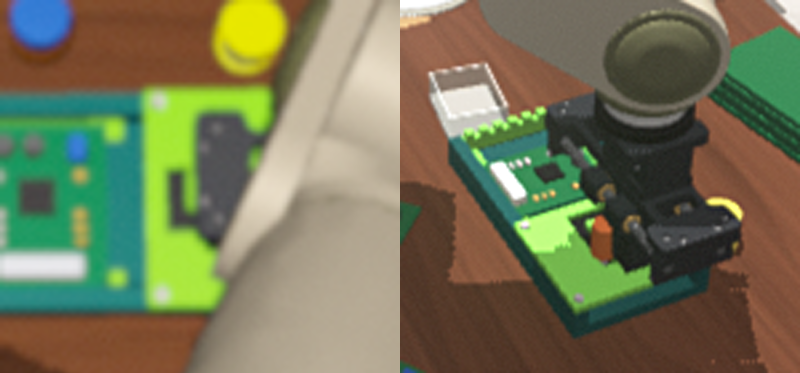

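The side crop shows the closed fingers just beside the orange knob on its start side, clear of it; the top view is mostly hidden by the arm. I'll descend and approach gently.

```bash
python3 -m inch '[[0,[0,0,10],0],[0,[0,0,8],0],[0,[0,0,0],0]]'
python3 -m inch '[[0,[0,4,0],0],[0,[0,4,0],0],[0,[0,4,0],0],[0,[0,0,0],0]]'
python3 - <<'E'
from h import *
o=observe();print(o['tool_pos'],o['force'])
f=snap('wrist','w2');pickle.dump(o,open('w2o.pkl','wb'))
E
```

```text
t: 4.0
tool_pos: [0.5756, -0.1311, 0.0448]
orientation: [[-1.0, -0.016, -0.002], [-0.016, 1.0, 0.001], [0.002, 0.001, -1.0]]
force: [-0.1, -0.0, -0.8]
width: 0.006
gripper_force: 0.0
t: 4.5
tool_pos: [0.5759, -0.1188, 0.0458]
orientation: [[-1.0, -0.017, 0.0], [-0.017, 1.0, -0.0], [-0.0, -0.0, -1.0]]
force: [-0.2, -0.1, 0.1]
width: 0.007
gripper_force: 0.0
[ 0.57592864 -0.11883414  0.04583198] [-0.24775594 -0.05036981  0.098938  ]
```

View pics/w2.png

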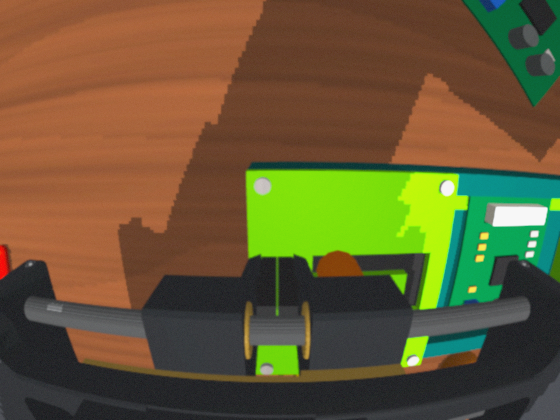

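Wrist view: knob at (338,265) a few mm right of the finger edge (col ~312), slot running right to its corner at about col 415. Pushing in small rows.

```bash
python3 -m inch '[[0,[0,3,0],0],[0,[0,3,0],0],[0,[0,3,0],0],[0,[0,3,0],0],[0,[0,3,0],0]]'
python3 -m inch '[[0,[0,3,0],0],[0,[0,3,0],0],[0,[0,3,0],0],[0,[0,3,0],0],[0,[0,3,0],0]]'
python3 -m inch '[[0,[0,3,0],0],[0,[0,3,0],0],[0,[0,3,0],0],[0,[0,0,0],0]]'
python3 - <<'E'
from h import *
o=observe();print(o['tool_pos'],o['force'])
f=snap('wrist','w3');pickle.dump(o,open('w3o.pkl','wb'))
E
```

```text
t: 5.18
tool_pos: [0.5756, -0.1041, 0.0457]
orientation: [[-1.0, -0.016, -0.0], [-0.016, 1.0, -0.0], [0.0, -0.0, -1.0]]
force: [-0.6, -1.6, 1.2]
width: 0.008
gripper_force: 0.7
t: 5.8
tool_pos: [0.5754, -0.0891, 0.0458]
orientation: [[-1.0, -0.016, -0.0], [-0.016, 1.0, -0.0], [0.0, -0.0, -1.0]]
force: [-1.1, -2.1, -0.8]
width: 0.007
gripper_force: 1.1
t: 6.3
tool_pos: [0.5752, -0.0799, 0.0457]
orientation: [[-1.0, -0.016, -0.0], [-0.016, 1.0, 0.0], [0.0, 0.0, -1.0]]
force: [-0.5, -0.9, 0.4]
width: 0.003
gripper_force: 0.2
[ 0.57522892 -0.07987236  0.04569708] [-0.48950678 -0.89525097  0.41512199]
```

View pics/w3.png

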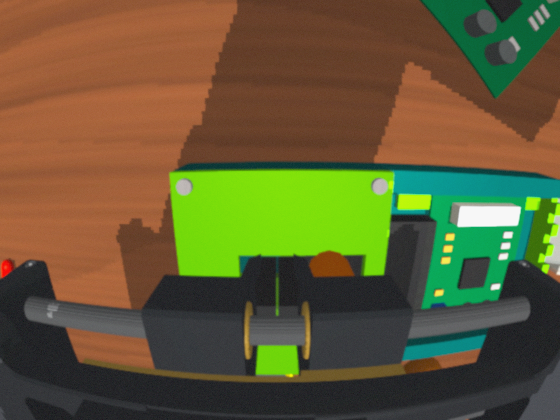

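Knob now at (329,265), slot's end edge at col ~364: some 12–15 mm remain. The jaw is now behind the board.

```bash
python3 -m inch '[[0,[0,2.5,0],0],[0,[0,2.5,0],0],[0,[0,2.5,0],0],[0,[0,1,0],0],[0,[0,1,0],0]]'
python3 -m inch '[[0,[0,1,0],0],[0,[0,1,0],0],[0,[0,0,0],0]]'
python3 -m inch '[[0,[0,1,0],0],[0,[0,1,0],0],[0,[0,0,0],0]]'
```

```text
t: 6.98
tool_pos: [0.5751, -0.0707, 0.0457]
orientation: [[-1.0, -0.016, -0.0], [-0.016, 1.0, -0.0], [0.0, -0.0, -1.0]]
force: [-0.7, -2.1, 0.2]
width: 0.008
gripper_force: 1.0
t: 7.35
tool_pos: [0.5751, -0.0686, 0.0457]
orientation: [[-1.0, -0.016, -0.0], [-0.016, 1.0, 0.0], [0.0, 0.0, -1.0]]
force: [-0.0, -1.7, -0.2]
width: 0.007
gripper_force: 0.7
t: 7.72
tool_pos: [0.575, -0.0666, 0.0457]
orientation: [[-1.0, -0.016, -0.0], [-0.016, 1.0, 0.0], [0.0, 0.0, -1.0]]
force: [-0.7, -1.8, 0.5]
width: 0.006
gripper_force: 0.8
```

```bash
python3 -m inch '[[0,[0,1,0],0],[0,[0,0,0],0]]'
python3 - <<'E'
from h import *
o=observe();print(o['tool_pos'],o['force'])
f=snap('wrist','w4');pickle.dump(o,open('w4o.pkl','wb'))
cv2.imwrite('pics/w4c.png',cv2.resize(f['frame'][160:300,230:430],(800,560),interpolation=2))
E
```

```text
t: 7.98
tool_pos: [0.575, -0.0657, 0.0457]
orientation: [[-1.0, -0.016, 0.0], [-0.016, 1.0, 0.0], [-0.0, 0.0, -1.0]]
force: [-0.8, -0.8, 0.6]
width: 0.007
gripper_force: 0.8
[ 0.57500942 -0.06565735  0.04573215] [-0.78421689 -0.8215708   0.58782407]
```

View pics/w4c.png

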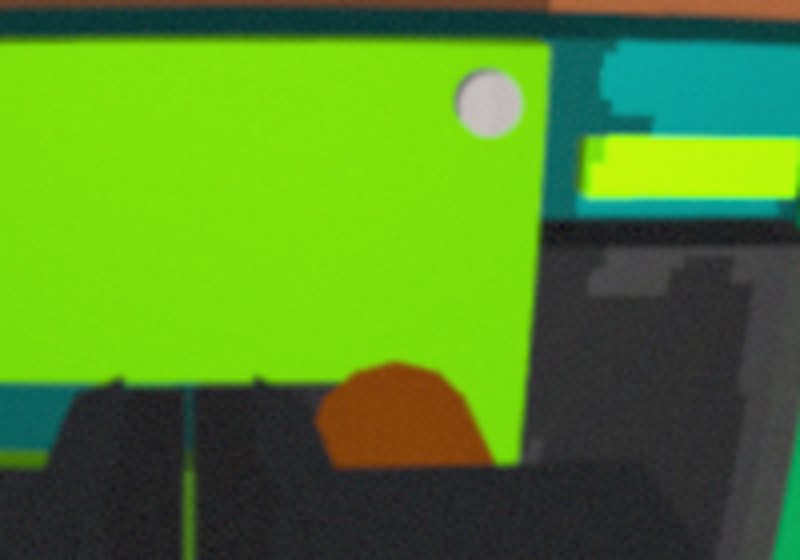

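```bash
python3 - <<'E'
from h import *
f=pickle.load(open('w4.pkl','rb'));o=pickle.load(open('w4o.pkl','rb'))
W=lambda u,v,z:wray(f,o,230+(u+.5)/4-.5,160+(v+.5)/4-.5,z)*1000
print('apex',W(395,362,.038)); print('knob left/right at base',W(316,415,.04),W(462,400,.038))
print('plate right edge',W(548,45,.036),W(521,460,.036)); print('near edge',W(100,40,.036),W(500,40,.036));print('slot near edge',W(130,384,.036),W(320,384,.036))
E
```

```text
apex [565.19642779 -40.1052381   38.        ]
knob left/right at base [571.8441832  -50.22462417  40.        ] [570.61091835 -30.71272773  38.        ]
plate right edge [523.79194764 -22.92294878  36.        ] [580.65012775 -20.96624471  36.        ]
near edge [524.6091822  -78.09814901  36.        ] [523.41377217 -29.1449444   36.        ]
slot near edge [569.56247813 -74.30891374  36.        ] [569.22507493 -49.4697988   36.        ]
```

Knob axis reads about jig y = -31: 1–2.5 mm to the stop.

```bash
python3 -m inch '[[0,[0,0.7,0],0],[0,[0,0,0],0]]'
python3 -m inch '[[0,[0,0.7,0],0],[0,[0,0,0],0]]'
python3 -m inch '[[0,[0,0.7,0],0],[0,[0,0,0],0]]'
```

```text
t: 8.28
tool_pos: [0.575, -0.065, 0.0457]
orientation: [[-1.0, -0.016, -0.0], [-0.016, 1.0, 0.0], [0.0, 0.0, -1.0]]
force: [-0.3, -1.8, 0.8]
width: 0.006
gripper_force: 0.9
t: 8.52
tool_pos: [0.575, -0.0643, 0.0457]
orientation: [[-1.0, -0.016, -0.0], [-0.016, 1.0, -0.0], [0.0, -0.0, -1.0]]
force: [-0.6, -1.8, 0.2]
width: 0.009
gripper_force: 0.9
t: 8.78
tool_pos: [0.575, -0.0636, 0.0457]
orientation: [[-1.0, -0.016, -0.0], [-0.016, 1.0, -0.0], [0.0, -0.0, -1.0]]
force: [-0.9, -2.8, 0.1]
width: 0.008
gripper_force: 1.2
```

```bash
python3 -m inch '[[0,[0,0.5,0],0],[0,[0,0,0],0],[0,[0,0,0],0]]'
python3 -m inch '[[0,[0,0.5,0],0],[0,[0,0,0],0],[0,[0,0,0],0]]'
```

```text
t: 9.15
tool_pos: [0.575, -0.0634, 0.0458]
orientation: [[-1.0, -0.016, 0.0], [-0.016, 1.0, -0.0], [-0.0, -0.0, -1.0]]
force: [-0.4, -4.5, -0.1]
width: 0.005
gripper_force: 2.5
t: 9.52
tool_pos: [0.575, -0.0631, 0.0458]
orientation: [[-1.0, -0.016, 0.0], [-0.016, 1.0, -0.001], [-0.0, -0.001, -1.0]]
force: [-1.2, -5.4, -0.3]
width: 0.005
gripper_force: 3.4
```

Force rose to about 5 N: the corner stop. Back off, go round to the knob's -x side at the same height.

```bash
python3 -m inch '[[0,[0,-5,0],0],[0,[0,-7,0],0],[0,[17,0,0],0],[0,[17,0,0],0],[0,[0,0,0],0]]'
python3 -m inch '[[0,[0,12,0],0],[0,[0,13,0],0],[0,[0,11,0],0],[0,[0,0,0],0],[0,[0,0,0],0]]'
python3 - <<'E'
from h import *
o=observe();print(o['tool_pos'],o['force'])
f=snap('wrist','w5');pickle.dump(o,open('w5o.pkl','wb'))
E
python3 -m inch '[[0,[-3,0,0],0],[0,[-3,0,0],0],[0,[-3,0,0],0],[0,[-2,0,0],0],[0,[-2,0,0],0]]'
```

```text
t: 10.15
tool_pos: [0.5408, -0.0752, 0.0458]
orientation: [[-1.0, -0.016, -0.0], [-0.016, 1.0, 0.001], [0.0, 0.001, -1.0]]
force: [0.7, 0.4, -0.1]
width: 0.004
gripper_force: 0.0
t: 10.78
tool_pos: [0.5407, -0.0392, 0.0457]
orientation: [[-1.0, -0.016, 0.0], [-0.016, 1.0, -0.0], [-0.0, -0.0, -1.0]]
force: [-0.2, -1.1, -0.1]
width: 0.005
gripper_force: 0.0
[ 0.54070155 -0.03919595  0.04573707] [-0.17263277 -1.08296775 -0.13756528]
t: 11.45
tool_pos: [0.5537, -0.039, 0.0457]
orientation: [[-1.0, -0.016, -0.0], [-0.016, 1.0, 0.0], [0.0, 0.0, -1.0]]
force: [-0.4, 0.4, -0.2]
width: 0.005
gripper_force: 0.0
```

View pics/w5.png

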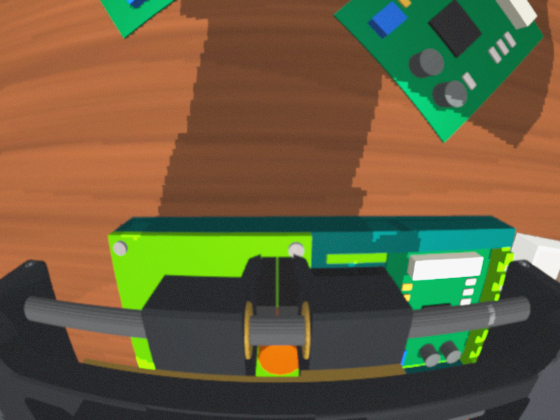

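The wrist view shows the knob straight beyond the fingers at (278,360), and the board up against the notched fence. Pushing along +x.

```bash
python3 -m inch '[[0,[-2,0,0],0],[0,[-2,0,0],0],[0,[-2,0,0],0],[0,[-2,0,0],0],[0,[-2,0,0],0]]'
python3 -m inch '[[0,[-2,0,0],0],[0,[-2,0,0],0],[0,[-2,0,0],0],[0,[-2,0,0],0],[0,[0,0,0],0]]'
python3 -m inch '[[0,[-1.5,0,0],0],[0,[-1,0,0],0],[0,[-1,0,0],0],[0,[0,0,0],0]]'
```

```text
t: 12.08
tool_pos: [0.5637, -0.0388, 0.0457]
orientation: [[-1.0, -0.016, -0.0], [-0.016, 1.0, 0.0], [0.0, 0.0, -1.0]]
force: [-1.7, 0.8, 1.7]
width: 0.0
gripper_force: 0.9
t: 12.7
tool_pos: [0.5719, -0.0387, 0.0457]
orientation: [[-1.0, -0.016, 0.001], [-0.016, 1.0, -0.0], [-0.001, -0.0, -1.0]]
force: [-0.1, 0.1, -0.2]
width: 0.006
gripper_force: 0.0
t: 13.2
tool_pos: [0.5752, -0.0386, 0.0457]
orientation: [[-1.0, -0.016, 0.0], [-0.016, 1.0, -0.0], [-0.0, -0.0, -1.0]]
force: [0.0, -0.2, -0.1]
width: 0.003
gripper_force: 0.3
```

```bash
python3 -m inch '[[0,[-1,0,0],0],[0,[-1,0,0],0],[0,[-1,0,0],0],[0,[-1,0,0],0],[0,[0,0,0],0]]'
python3 -m inch '[[0,[-0.7,0,0],0],[0,[-0.7,0,0],0],[0,[0,0,0],0]]'
python3 -m inch '[[0,[-0.7,0,0],0],[0,[0,0,0],0],[0,[0,0,0],0]]'
```

```text
t: 13.82
tool_pos: [0.5792, -0.0385, 0.0457]
orientation: [[-1.0, -0.016, 0.0], [-0.016, 1.0, -0.0], [-0.0, -0.0, -1.0]]
force: [0.1, 0.2, -0.5]
width: 0.006
gripper_force: 0.3
t: 14.2
tool_pos: [0.5805, -0.0385, 0.0457]
orientation: [[-1.0, -0.016, 0.0], [-0.016, 1.0, 0.0], [-0.0, 0.0, -1.0]]
force: [-0.7, -0.3, 0.7]
width: 0.002
gripper_force: 0.4
t: 14.58
tool_pos: [0.5812, -0.0385, 0.0457]
orientation: [[-1.0, -0.016, 0.0], [-0.016, 1.0, -0.0], [-0.0, -0.0, -1.0]]
force: [-1.2, -0.1, 0.8]
width: 0.008
gripper_force: 0.4
```

```bash
python3 -m inch '[[0,[-0.7,0,0],0],[0,[-0.7,0,0],0],[0,[0,0,0],0]]'
python3 -m inch '[[0,[-0.7,0,0],0],[0,[-0.7,0,0],0],[0,[0,0,0],0]]'
python3 -m inch '[[0,[-0.7,0,0],0],[0,[0,0,0],0],[0,[0,0,0],0]]'
```

```text
t: 14.95
tool_pos: [0.5826, -0.0385, 0.0457]
orientation: [[-1.0, -0.016, 0.0], [-0.016, 1.0, -0.0], [-0.0, -0.0, -1.0]]
force: [-0.4, -0.5, 0.4]
width: 0.005
gripper_force: 0.4
t: 15.32
tool_pos: [0.5834, -0.0385, 0.0457]
orientation: [[-1.0, -0.016, -0.002], [-0.016, 1.0, 0.0], [0.002, 0.0, -1.0]]
force: [-5.2, -0.6, 2.8]
width: 0.002
gripper_force: 2.8
t: 15.7
tool_pos: [0.5836, -0.0384, 0.0457]
orientation: [[-1.0, -0.016, -0.003], [-0.016, 1.0, 0.0], [0.003, 0.0, -1.0]]
force: [-8.0, -0.9, 4.9]
width: 0.005
gripper_force: 4.4
```

Stop reached at 5–8 N. Back off, lift, clear the view and check.

```bash
python3 -m inch '[[0,[4,0,0],0],[0,[12,0,0],0],[0,[5,0,-20],0],[0,[0,0,-40],0],[0,[0,0,-40],0]]'
python3 -m inch '[[0,[20,0,-40],0],[0,[20,40,0],0],[0,[20,50,0],0],[0,[20,50,0],0],[0,[20,50,0],0]]'
python3 -m inch '[[0,[20,50,0],0],[0,[0,50,0],0],[0,[0,40,0],0],[0,[0,0,0],0],[0,[0,0,0],0]]'
python3 - <<'E'
from h import *
o=observe();print(o['tool_pos'],o['force'])
f=snap('top','top2');s=snap('side','side2');A=pickle.load(open('top0.pkl','rb'))['frame'];
hsv=cv2.cvtColor(f['frame'],cv2.COLOR_BGR2HSV)
roi=np.zeros(hsv.shape[:2],np.uint8); roi[165:225,299:352]=255
k=cv2.inRange(hsv,(8,150,190),(24,255,255))&roi
m=cv2.moments(k,True);print('knob',ray(f,m['m10']/m['m00'],m['m01']/m['m00'],.070))
cr=lambda x:cv2.resize(x[135:245,200:360],(410,282),interpolation=2)
S=lambda x:cv2.resize(x[150:290,225:385],(390,341),interpolation=2)
c=np.zeros((600,800,3),np.uint8);c[:282,:410]=cr(f['frame']);c[300:582,:410]=cr(A);c[:341,410:]=S(s['frame']);cv2.imwrite('pics/fin.png',c)
E
```

```text
t: 16.32
tool_pos: [0.5638, -0.0388, 0.1469]
orientation: [[-1.0, -0.016, 0.001], [-0.016, 1.0, -0.0], [-0.001, -0.0, -1.0]]
force: [0.2, 0.4, 0.0]
width: 0.005
gripper_force: 0.0
t: 16.95
tool_pos: [0.46, 0.151, 0.186]
orientation: [[-1.0, -0.016, 0.002], [-0.016, 1.0, 0.0], [-0.002, 0.0, -1.0]]
force: [-0.2, -0.0, 0.2]
width: 0.006
gripper_force: 0.0
t: 17.58
tool_pos: [0.4384, 0.2888, 0.1856]
orientation: [[-1.0, -0.016, 0.0], [-0.016, 1.0, -0.0], [-0.0, -0.0, -1.0]]
force: [0.3, -0.9, 0.8]
width: 0.005
gripper_force: 0.0
[0.43841253 0.28879256 0.18564512] [ 0.34164863 -0.87987384  0.75034669]
knob [ 0.60243487 -0.03474617  0.07      ]
```

View pics/fin.png

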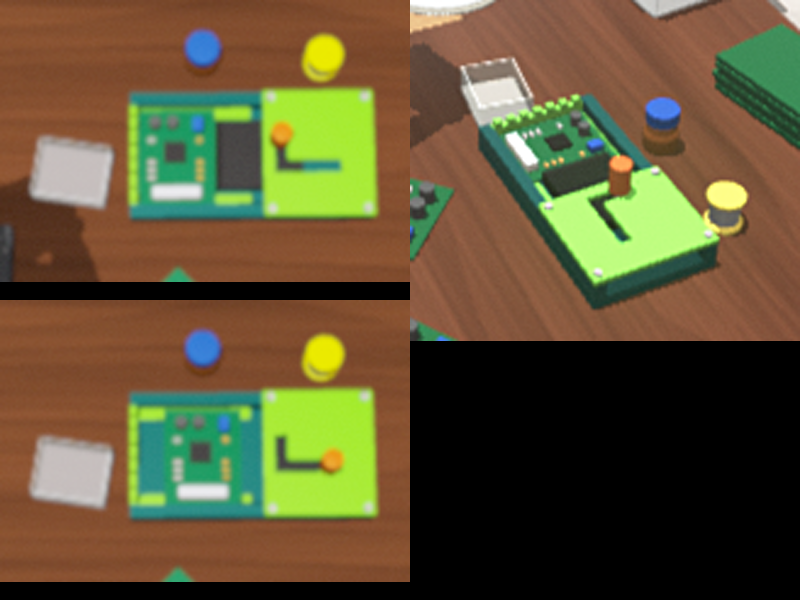

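The after view shows the knob at the end of the locking leg (282,133) and the board up against the fence. Jar, spool and tray have not moved. Handing in.

```bash
python3 -c "from plant import job_done;print(job_done())"
```

```text
the job is handed in; nothing more can be done
None
```

The board is clamped against the fence and the knob sits at the end of the locking leg. Contact forces on the knob stayed under about 10 N, the jar, spool and tray look unmoved in the final pictures, and the job was handed in at about 18 s.

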